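Find the pump head by feel under the hood of the parts box

TASK

The loose steel pump head lies out of sight in one of the three bays under the hood of the grey parts box. Lean the gripper in under the hood, feel along the floor for the pump head, take it out, and set it down gently on the empty white turntable, leaving it resting there; do not disturb the glass jar or the mallet.

Things in the scene. Friction and masses are not known exactly. Their poses are not given: they have to be found in the camera images.
- parts_box: Grey sheet-steel parts box fixed to the board, 168 mm deep (x) by 360 mm long (y), walls 4 mm thick. Origin: centre of its underside; +x to its closed back, away from the robot, z up. Floor 4 mm above the origin. Front strip (x -84 to -22 mm) open above, its front and end walls only 24 mm high; behind that a hood and tall closed ends. Handle on the hood reaches 132 mm.
- hood_edge (a point): Middle of the hood's front lower edge, at box x -22 mm, 106 mm above the box's underside. The flat hood, 4 mm thick, runs from here to the back. It leaves no room to come at the pump head straight down: the gripper must lean 25 to 50 degrees, wrist towards the open front, and the pump head must come forward from beneath the hood before it is raised more than about 45 mm.
- bay_left (a point): Floor point of the bay at the box's +y side: box x 24, y 88, z 4 mm. The bays are parted by four fixed ribs running front to back on the floor at box y -132, -44, 44 and 132 mm, 4 mm thick, tops 24 mm above the box's underside.
- bay_mid (a point): Floor point of the middle bay: box x 24, y 0, z 4 mm. One bay, not known which, holds the loose steel pump head: a block 62 mm long (box x), 44 mm wide (y), 46 mm high, top 50 mm above the box's underside, with a thin 5 mm cap on top and an 8 mm stub at its back; 0.3 to 0.5 kg. It stands flat, centre within 6 mm (x) and 12 mm (y) of its bay's point, turned under 5 degrees.
- bay_right (a point): Floor point of the bay at the box's -y side: box x 24, y -88, z 4 mm. The pump head slides on the floor when pushed sideways (some 2 to 5 N) until a rib stops it; it can still be gripped there above the ribs, by its long sides, which stand 26 mm above the ribs. The other two bays are empty.
- turntable: White plastic turntable, empty, 200 mm across, turning freely with slight friction on a foot fixed to the board. Origin: centre of its underside, on the board; its flat top is 26 mm above the origin, with a rim 4 mm wide that stands a further 6 mm.
- jar: Clear glass jar with screw lid, 84 mm across, 110 mm high, standing loose; origin at centre of its underside. To be left alone.
- mallet: Short hardwood mallet, lying loose, about 210 mm long, head 60 x 110 x 60 mm; origin on the board below its handle, 90 mm from the head's centre, which lies on its +x. To be left alone.
There are look-alikes about, which are no part of the job. Of the things like the turntable, leave any that is pink or red; of the rest the larger one is meant.

How it is judged:
By the outcome, as a careful person would: the job done as asked, in the order asked, and still so for the second after the job is handed in, with the robot touching nothing.
It also fails if it takes over 58 s, if anything falls off the work surface, if the arm or the gripper's body presses on something with over 40 N, if the wrist force passes 120 N, or if a joint passes its speed limit or range.

ROBOT

A 6-joint arm with a two-finger parallel gripper is mounted at the origin on the work surface. World frame = base frame: x ahead of the robot, y to its left, z up, the work surface at z = 0. Lengths are in m, angles in rad, forces in N, time in s.
With the tool pointing down it reaches from about 0.375 to 0.9 m from the base axis. Payload 3.1 kg.
Tool frame: the origin (TCP) lies between the finger pads; the fingertips stand robot.tip_extent ahead of it and the grasp point (between the pads) lies 3 mm ahead of it (robot.tip_extent is the distance from the TCP to the fingertips, in m); z points along the fingers, x is the direction in which the jaws open and shut, and the axes are right-handed (so a half turn about z gives the same grasp; the last joint's range is limited). The gripper opens to 87 mm and grips with 3 to 60 N. Pads are 19 mm wide; open, the fingers measure 117 mm over their backs; the gripper's body (75 mm by 190 mm) begins 51 mm behind the grasp point.
Start: joints at [-1.512, 0.527, 1.433, -0, 1.181, -0.178], TCP at [0.147, -0.607, 0.245] pointing down, gripper open.
Joint ranges: [-3.08, 3.08], [-0.75, 2.2], [0.22, 2.44], [-1.43, 4.57], [0, 2.65], [-2.85, 2.85]. Speed limits (rad/s): [2.79, 2.79, 3.14, 3.14, 3.14, 3.14].

INTERFACE

Orientations are given as a unit quaternion [x, y, z, w].
In Python, from rig import robot, cams gives the robot as it stands.
- The arm moves only by the tool carry_out, never from a script. Its argument "steps" is a list of rows, each a list of 3 entries, a list of its own where there are three numbers: the shift along the world's x, y, z in cm, then the turn about the world's z in degrees, then the closure, from 0 (fully open) to 1 (shut). In form: [[[dx, dy, dz], spin, fingers], ...]. A call has 1 to 10 rows; each row shifts and turns the pose as measured when the row begins; what a row does not reach is not made up. A row lasts 1/10 s, in which the tool goes at most 50 mm and 8.59 degrees, less where a joint would pass 70% of its speed; a pose out of reach is approached as far as the arm can. A call with a gripper value outside its range is refused whole. The fingers move at their own pace and stop on an object; "squeeze" is the grip in N (left out, the last holds). Time passes only in rows, so rows that do not move let the fingers close. It gives the time, the measured TCP pose, the force and the opening at its end, in the units of the state.
- robot.get_obs(): the state, without advancing time (a new reading comes with each control period).
- cams.camera(name): name is "scene" or "top" or "wrist"; returns a dict with "pixels" (400x640x3 uint8, red, green, blue), "fx", "fy", "cx", "cy" (pixels), "eye" and "rotation" of the camera in the world. Camera axes: x right, y up, looking along -z (the intrinsics and any distortion apply to the point x, -y, -z); pixel columns grow to the right and rows downward; lengths in m; the calibration is good to about 2 mm. The wrist camera is an equidistant fisheye: a pixel r from the principal point sees the ray r / f radians off the axis. A picture is of the moment at which its call begins. There is no depth.
- robot.hand_in(): hands the job in, once; it reports no verdict.
The state is a dict: "time": time; "q": joint angles; "joint_velocities": joint speeds; "joint_torque": joint torques, N m; "position": TCP position; "tool_rot": TCP orientation; "ft_force": force on the tool from outside, world axes, zero at the start; "moment": the same for the moment, N m; "grip_width": finger opening in m.
Only numpy, scipy, OpenCV 4.12 (cv2) and the standard library are available. Lean on these libraries where they do the work, as an engineer would, in place of code of your own. Each camera call takes 0.05 s, during which the arm holds its last target. There are 200 camera calls.

## Working session

There is one attempt and no reset: what is moved stays moved. The work goes in short steps, Python scripts to look and compute and a tool call to move; the robot and the scene stay as the last step left them, time stands still between calls to the robot, and variables do not carry over. Pictures are saved under pics/ and viewed, about 8 in all and at most 12, crops included, and the job is handed in when it is done.

Besides the shell and the picture viewer there is one more tool, called by a JSON object that holds its "op" and its "data", one argument or row to a line. carry_out: Moves the arm, as the interface text tells. Its arguments: {"type":"object","properties":{"steps":{"type":"array"},"squeeze":{"type":"number"}},"required":["steps"]}

```bash
ls; mkdir -p pics
python3 - <<'E'
from rig import robot,cams
import cv2,numpy as np
print(robot.get_obs()); print([a for a in dir(robot) if a[0]!='_'],robot.tip_extent)
ims=[]
for n in("scene","top","wrist"):
    c=cams.camera(n); np.savez(f"pics/{n}0.npz",**c)
    print(n,{k:np.round(v,4).tolist() for k,v in c.items() if k!="pixels"})
    cv2.imwrite(f"pics/{n}0.png",c["pixels"][...,::-1])
E
```

```text
pics
{'time': 0.0, 'q': array([-1.51150000e+00,  5.28448535e-01,  1.43390695e+00, -1.50182437e-05,
        1.18137932e+00, -1.78502821e-01]), 'joint_velocities': array([ 2.87926878e-04, -1.16693722e-03, -9.53176105e-05,  1.94352100e-04,
       -1.90939385e-03,  4.44873142e-04]), 'joint_torque': array([-5.44653776e-04, -4.40040064e+01, -1.76591760e+01,  6.31680270e-02,
        5.83060272e-02, -1.58285475e-04]), 'position': array([ 0.14720947, -0.60671162,  0.24358093]), 'tool_rot': array([ 7.85992499e-01, -6.18235105e-01, -7.16099385e-04, -7.96526122e-04]), 'ft_force': array([0.79951193, 0.31465767, 0.12051757]), 'moment': array([-0.01446431, -0.01013996,  0.01844548]), 'grip_width': 0.08719604785545464}
['Unreachable', 'get_obs', 'hand_in', 'tip_extent'] 0.022
scene {'fx': 397.3961, 'fy': 397.3961, 'cx': 318.6883, 'cy': 205.3351, 'eye': [1.0047, -0.856, 0.8071], 'rotation': [0.4576, 0.1194, 0.2455, 0.8462]}
top {'fx': 483.9983, 'fy': 483.9983, 'cx': 318.6349, 'cy': 207.0002, 'eye': [0.2514, 0.0658, 1.8725], 'rotation': [0.0396, -0.0417, -0.6977, 0.7141]}
wrist {'fx': 309.7069, 'fy': 309.7069, 'cx': 313.4952, 'cy': 202.678, 'eye': [0.2118, -0.5919, 0.3839], 'rotation': [-0.096, 0.0764, -0.6139, 0.7798]}
```

View pics/scene0.png

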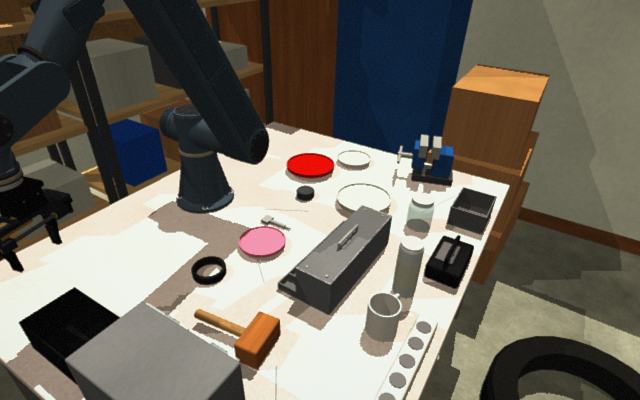

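View pics/top0.png

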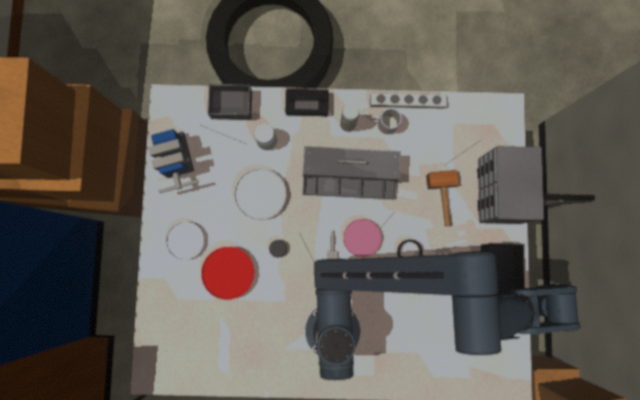

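Candidates (top view): white disc (262,193), a smaller white one (186,240), red (228,272) and pink (362,237). The larger white at (262,193) fits. I'll confirm it, and the box, in an enlarged crop.

```bash
cat > h.py <<'E'
import numpy as np
from scipy.spatial.transform import Rotation as R
def cast(c,uv,z):
    uv=np.atleast_2d(uv).astype(float)
    d=np.c_[(uv[:,0]-c["cx"])/c["fx"],-(uv[:,1]-c["cy"])/c["fy"],-np.ones(len(uv))]
    d=R.from_quat(c["rotation"]).apply(d); e=c["eye"]
    return e+d*((z-e[2])/d[:,2])[:,None]
def proj(c,p):
    q=R.from_quat(c["rotation"]).inv().apply(np.atleast_2d(p)-c["eye"])
    return np.c_[c["cx"]-c["fx"]*q[:,0]/q[:,2],c["cy"]+c["fy"]*q[:,1]/q[:,2]]
def wray(c,uv):
    uv=np.atleast_2d(uv).astype(float)-[c["cx"],c["cy"]]
    r=np.hypot(*uv.T)+1e-9; t=r/c["fx"]
    d=np.c_[uv[:,0]/r*np.sin(t),-uv[:,1]/r*np.sin(t),-np.cos(t)]
    return R.from_quat(c["rotation"]).apply(d)
E
python3 - <<'E'
import cv2
a=cv2.imread("pics/top0.png")[80:270,150:470]
cv2.imwrite("pics/crop1.png",cv2.resize(a,None,fx=2.5,fy=2.5,interpolation=cv2.INTER_CUBIC))
E
```

```text
(no output)
```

View pics/crop1.png

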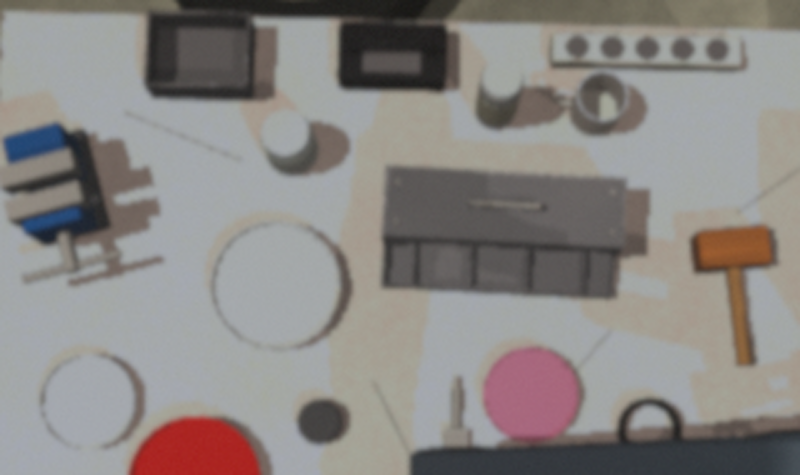

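The larger white disc is at crop (279,285), r≈66, against r≈48 for the other, and it is empty. Box hood corners are at about (387,167), (627,178), (620,248) and (384,241), and the front wall top runs (383,288)–(614,298). The jar lid is at (287,137) and the mallet head at (735,248).

Run:
```python
import numpy as np
from h import *
t=dict(np.load("pics/top0.npz"));s=dict(np.load("pics/scene0.npz"))
f=lambda p:np.array(p,float)/2.5+[150,80]
hood=cast(t,f([[387,167],[627,178],[621,248],[384,241]]),.11)
fr=cast(t,f([[383,288],[614,298]]),.024)
print("hood",hood.round(3).tolist(),"front",fr.round(3).tolist())
yv=hood[0]-hood[1];yv2=fr[0]-fr[1];print(np.linalg.norm(yv),np.linalg.norm(yv2),np.linalg.norm(hood[0]-hood[3]))
for v in(yv,yv2):print(np.degrees(np.arctan2(-v[0],v[1])))
c=cast(t,f([[279,285],[279-66,285],[279+66,285],[285,137],[735,248],[740,360]]),.03);print(c.round(3).tolist())
print("jar lid",cast(t,f([[287,133]]),.11).round(3))
print("tt in scene",proj(s,[c[0]]).round())
yaw=np.arctan2(-(yv+yv2)[0],(yv+yv2)[1])
ex=np.array([np.cos(yaw),np.sin(yaw)])
o=(hood.mean(0)[:2]-.031*ex+fr.mean(0)[:2]+.084*ex)/2
print("box origin",o,hood.mean(0)[:2]-.031*ex,fr.mean(0)[:2]+.084*ex,"yaw",np.degrees(yaw))
E=np.array([[np.cos(yaw),-np.sin(yaw)],[np.sin(yaw),np.cos(yaw)]])
for n,p in dict(hL=(-22,180,110),hR=(-22,-180,110),fL=(-84,180,24),fR=(-84,-180,24),bL=(84,180,110)).items():
    w=np.r_[o+E@np.array(p[:2])/1e3,p[2]/1e3]; print(n,w.round(3),proj(t,w).round(1),proj(s,w).round(1))
```

```text
hood [[0.679, 0.12, 0.11], [0.671, -0.238, 0.11], [0.565, -0.229, 0.11], [0.568, 0.121, 0.11]] front [[0.509, 0.123, 0.024], [0.502, -0.233, 0.024]]
0.3573261803967656 0.35650321182049133 0.11170301251857652
-1.3033537825092838
-1.1506647194169743
[[0.509, 0.283, 0.03], [0.507, 0.384, 0.03], [0.512, 0.182, 0.03], [0.743, 0.282, 0.03], [0.584, -0.419, 0.03], [0.41, -0.425, 0.03]]
jar lid [[0.727 0.27  0.11 ]]
tt in scene [[362. 197.]]
box origin [ 0.58983132 -0.05620225] [ 0.58981059 -0.05581426] [ 0.58985206 -0.05659023] yaw -1.2270972680555903
hL [0.572 0.124 0.11 ] [[302.8 175.3]] [[359.4 204.3]]
hR [ 0.564 -0.236  0.11 ] [[400.2 179.6]] [[293.2 267.9]]
fL [0.51  0.126 0.024] [[302.6 195.1]] [[341.2 219.7]]
fR [ 0.502 -0.234  0.024] [[396.  199.3]] [[275.3 282.5]]
bL [0.678 0.122 0.11 ] [[304.2 147.2]] [[389.8 215.2]]
```

The box origin is about (0.590,-0.056) with yaw -1.2°. The sizes agree: 0.357 m against 0.360 m long and 0.112 m against 0.106 m for the hood. The turntable is at (0.509,0.283) with r≈0.10.

Rows only spin about z, so any lean has to come from how the arm handles out-of-reach poses. I'll move above the box first, then test a far reach.

{"op": "carry_out", "data": {
  "steps": [
    [[0,2,4],0,0],
    [[2.5,3.5,2.5],-1.5,0],
    [[2.9,4,0.5],-1.5,0],
    [[2.9,4,0],-1.5,0],
    [[2.9,4,0],-1.5,0],
    [[2.9,4,0],-1.5,0],
    [[2.9,4,0],-1.5,0],
    [[2.9,4,0],-1.5,0],
    [[2.9,4,0],-1.5,0],
    [[2.9,4,0],-1.5,0]
  ]
}}

```text
time: 1.15
position: [0.4027, -0.2276, 0.3117]
tool_rot: [-0.699, 0.715, 0.0, 0.002]
ft_force: [0.4, -0.9, -0.5]
grip_width: 0.0871
```

{"op": "carry_out", "data": {
  "steps": [
    [[3,4,0],0,0],
    [[4,3,0],0,0],
    [[4,3,0],0,0],
    [[4.5,2,0],0,0],
    [[5,1,0],0,0],
    [[5,0,0],0,0],
    [[5,0,0],0,0],
    [[5,0,0],0,0],
    [[5,0,0],0,0],
    [[5,0,0],0,0]
  ]
}}

```text
time: 2.15
position: [0.8542, -0.0841, 0.3096]
tool_rot: [-0.703, 0.711, 0.004, 0.0]
ft_force: [1.1, -0.3, 1.2]
grip_width: 0.0868
```

{"op": "carry_out", "data": {
  "steps": [
    [[5,0,0],0,0],
    [[5,0,0],0,0],
    [[5,0,0],0,0],
    [[5,0,0],0,0]
  ]
}}

```text
time: 2.55
position: [0.9453, -0.0745, 0.2619]
tool_rot: [-0.703, 0.711, -0.017, 0.02]
ft_force: [-0.3, -1.0, 1.1]
grip_width: 0.0866
```

Run:
```python
from rig import robot
o=robot.get_obs();print(o["q"].round(3),o["position"].round(3),o["tool_rot"].round(3))
```

```text
[-0.2    1.081  0.221  0.015  1.789  1.386] [ 0.945 -0.075  0.262] [-0.703  0.711 -0.017  0.02 ]
```

{"op": "carry_out", "data": {
  "steps": [
    [[3.5,0,3.5],0,0],
    [[3.5,0,3.5],0,0],
    [[3.5,0,3.5],0,0],
    [[3.5,0,3.5],0,0],
    [[3.5,0,3.5],0,0]
  ]
}}

```text
time: 3.05
position: [0.9465, -0.0609, 0.3745]
tool_rot: [-0.7, 0.708, -0.068, 0.066]
ft_force: [0.5, -0.7, 1.3]
grip_width: 0.087
```

```bash
cat > st.py <<'E'
from rig import robot
from scipy.spatial.transform import Rotation as R
import numpy as np
o=robot.get_obs();M=R.from_quat(o["tool_rot"]).as_matrix()
z=M[:,2];x=M[:,0]
print(o["time"],"q",o["q"].round(3),"p",o["position"].round(4),"F",o["ft_force"].round(1),"w",round(o["grip_width"],4))
print("tip dir",z.round(3),"lean",np.degrees(np.arccos(-z[2])).round(1),"lean az",np.degrees(np.arctan2(z[1],z[0])).round(1),"jaw",x.round(3),"jaw az",np.degrees(np.arctan2(x[1],x[0])).round(1))
print("tip",(o["position"]+.022*z).round(4))
E
python3 st.py
```

```text
3.05 q [-0.191  0.963  0.218  0.033  1.774  1.401] p [ 0.9465 -0.0609  0.3745] F [ 0.5 -0.7  1.3] w 0.087
tip dir [ 0.187 -0.004 -0.982] lean 10.8 lean az -1.2 jaw [-0.012 -1.     0.002] jaw az -90.7
tip [ 0.9507 -0.061   0.3529]
```

{"op": "carry_out", "data": {
  "steps": [
    [[4.3,0,2.5],0,0],
    [[4.3,0,2.5],0,0],
    [[4.3,0,2.5],0,0],
    [[4.3,0,2.5],0,0],
    [[4.3,0,2.5],0,0],
    [[4.3,0,2.5],0,0]
  ]
}}

```text
time: 3.65
position: [0.9857, -0.048, 0.4358]
tool_rot: [-0.688, 0.697, -0.147, 0.136]
ft_force: [0.0, 0.3, 0.7]
grip_width: 0.0872
```

```bash
python3 st.py
```

```text
3.65 q [-0.176  0.914  0.219  0.052  1.609  1.42 ] p [ 0.9857 -0.048   0.4358] F [0.  0.3 0.7] w 0.0872
tip dir [ 0.392 -0.017 -0.92 ] lean 23.1 lean az -2.5 jaw [-0.015 -1.     0.012] jaw az -90.9
tip [ 0.9944 -0.0484  0.4156]
```

{"op": "carry_out", "data": {
  "steps": [
    [[4.3,0.1,2.5],0,0],
    [[4.3,0.1,2.5],0,0],
    [[4.3,0.1,2.5],0,0],
    [[4.3,0.1,2.5],0,0],
    [[4.3,0.1,2.5],0,0],
    [[4.3,0.1,2.5],0,0],
    [[4.3,0.1,2.5],0,0],
    [[4.3,0.1,2.5],0,0],
    [[4.3,0.1,2.5],0,0],
    [[4.3,0.1,2.5],0,0]
  ]
}}

```text
time: 4.65
position: [1.0597, -0.025, 0.4992]
tool_rot: [-0.655, 0.664, -0.263, 0.247]
ft_force: [-0.4, 0.4, -0.3]
grip_width: 0.0871
```

```bash
python3 st.py
```

```text
4.65 q [-0.149  0.899  0.219  0.078  1.29   1.442] p [ 1.0597 -0.025   0.4992] F [-0.4  0.4 -0.3] w 0.0871
tip dir [ 0.672 -0.025 -0.74 ] lean 42.3 lean az -2.1 jaw [-0.019 -1.     0.016] jaw az -91.1
tip [ 1.0745 -0.0255  0.483 ]
```

{"op": "carry_out", "data": {
  "steps": [
    [[4.3,0,2.5],0,0],
    [[4.3,0,2.5],0,0],
    [[-3,0,-1],0,0],
    [[-5,-0.2,0],0,0],
    [[-5,-0.2,0],0,0],
    [[-5,-0.2,0],0,0],
    [[-5,-0.2,0],0,0],
    [[-5,-0.2,0],0,0],
    [[-5,-0.2,0],0,0],
    [[-5,-0.2,0],0,0]
  ]
}}

```text
time: 5.65
position: [0.6988, -0.0371, 0.4818]
tool_rot: [-0.647, 0.656, -0.283, 0.268]
ft_force: [0.6, -0.5, 0.3]
grip_width: 0.0871
```

```bash
python3 st.py
```

```text
5.65 q [-0.286  0.195  1.527  0.296  0.657  1.136] p [ 0.6988 -0.0371  0.4818] F [ 0.6 -0.5  0.3] w 0.0871
tip dir [ 0.717 -0.025 -0.697] lean 45.8 lean az -2.0 jaw [-0.02  -1.     0.015] jaw az -91.2
tip [ 0.7146 -0.0377  0.4664]
```

{"op": "carry_out", "data": {
  "steps": [
    [[-4,-0.2,-3],0,0],
    [[-3.5,-0.2,-3.5],0,0],
    [[-3.5,-0.2,-3.5],0,0],
    [[-3.5,-0.3,-3.5],0,0],
    [[-3.5,-0.3,-3.5],0,0],
    [[-2,-0.3,-4.5],0,0],
    [[0,-0.2,-4.5],0,0],
    [[0,0,-3.5],0,0]
  ]
}}

```text
time: 6.45
position: [0.5385, -0.0429, 0.2886]
tool_rot: [0.648, -0.647, 0.285, -0.283]
ft_force: [-0.1, -0.1, -0.3]
grip_width: 0.0869
```

```bash
python3 st.py
python3 - <<'E'
from rig import cams
import cv2,numpy as np
for n in("wrist","scene"):
    c=cams.camera(n);np.savez(f"pics/{n}1.npz",**c);cv2.imwrite(f"pics/{n}1.png",c["pixels"][...,::-1])
E
```

```text
6.45 q [-0.468  0.23   2.173  1.662  0.338 -0.429] p [ 0.5385 -0.0429  0.2886] F [-0.1 -0.1 -0.3] w 0.0869
tip dir [ 0.736 -0.002 -0.677] lean 47.4 lean az -0.2 jaw [ 0.001 -1.     0.004] jaw az -90.0
tip [ 0.5547 -0.043   0.2737]
```

View pics/wrist1.png

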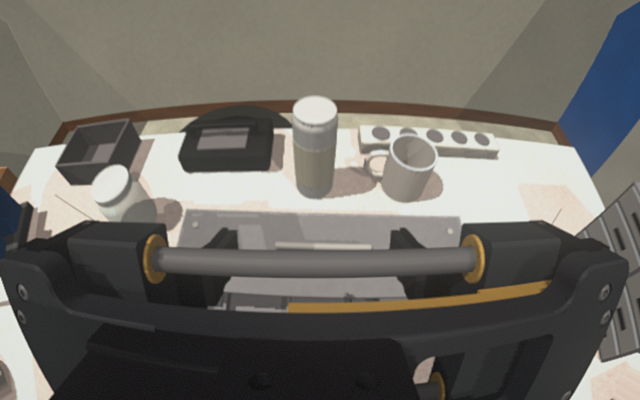

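The arm slowed at a wrist singularity (q5 small, q4 swinging), and it is still well clear above the box. The wrist picture shows the hood at (330,225) and the handle at (320,245) below the fingers. I'll continue down in smaller steps.

{"op": "carry_out", "data": {
  "steps": [
    [[-1,0,-2],0,0],
    [[-1,0,-2],0,0],
    [[-1,0,-2],0,0],
    [[-1,0,-2],0,0],
    [[-1,0,-2],0,0]
  ]
}}

```text
time: 7.05
position: [0.4948, -0.0441, 0.1942]
tool_rot: [0.648, -0.643, 0.29, -0.286]
ft_force: [0.4, 0.3, -0.3]
grip_width: 0.0872
```

```bash
python3 st.py
```

```text
7.05 q [-0.549  0.496  2.399  2.433  0.638 -1.364] p [ 0.4948 -0.0441  0.1942] F [ 0.4  0.3 -0.3] w 0.0872
tip dir [ 0.744 -0.001 -0.668] lean 48.1 lean az -0.1 jaw [ 0.005 -1.     0.007] jaw az -89.7
tip [ 0.5112 -0.0441  0.1795]
```

{"op": "carry_out", "data": {
  "steps": [
    [[0.5,-0.3,-2],-0.5,0],
    [[0.2,-0.3,-2.5],-0.5,0],
    [[0.2,-0.3,-2.5],-0.5,0],
    [[0,-0.3,-2.5],0,0],
    [[0,0,-2.5],0,0]
  ]
}}

```text
time: 7.55
position: [0.5107, -0.0557, 0.0739]
tool_rot: [-0.637, 0.649, -0.295, 0.292]
ft_force: [0.6, -0.2, -0.3]
grip_width: 0.0871
```

```bash
python3 st.py;python3 - <<'E'
from rig import cams
import cv2,numpy as np
for n in("scene",):
    c=cams.camera(n);np.savez(f"pics/{n}2.npz",**c);a=c["pixels"][...,::-1];cv2.imwrite(f"pics/{n}2.png",cv2.resize(a[140:340,200:460],None,fx=3,fy=3,interpolation=cv2.INTER_CUBIC))
E
```

```text
7.55 q [-0.552  0.949  2.415  2.68   1.051 -1.698] p [ 0.5107 -0.0557  0.0739] F [ 0.6 -0.2 -0.3] w 0.0871
tip dir [ 0.755 -0.011 -0.656] lean 49.0 lean az -0.8 jaw [-0.017 -1.    -0.003] jaw az -91.0
tip [ 0.5273 -0.0559  0.0595]
```

View pics/scene2.png

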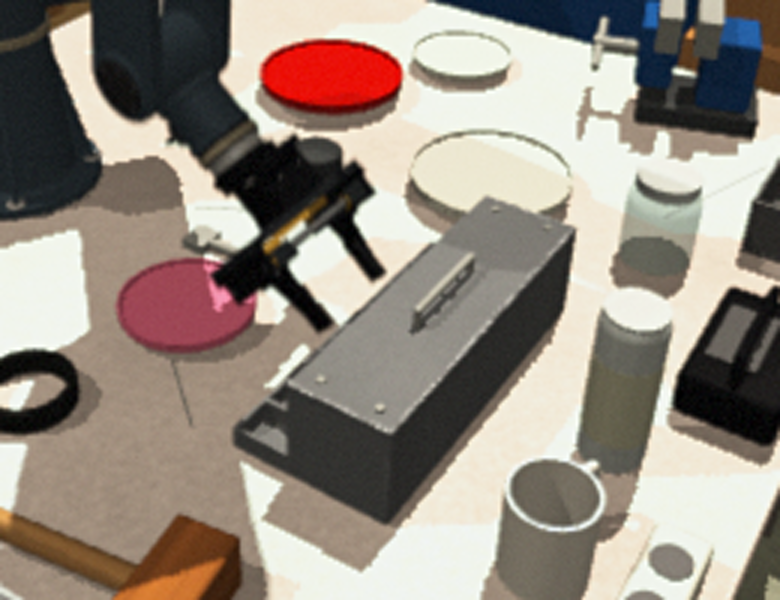

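{"op": "carry_out", "data": {
  "steps": [
    [[0,0,-1.2],0,0],
    [[0.5,0,-1.2],0,0],
    [[1.2,0,0],0,0],
    [[1.2,0,0],0,0],
    [[1.2,0,0],0,0],
    [[1,0,0],0,0]
  ]
}}

```text
time: 8.2
position: [0.5614, -0.0549, 0.0472]
tool_rot: [-0.631, 0.659, -0.285, 0.294]
ft_force: [-0.5, -0.2, 0.8]
grip_width: 0.0869
```

```bash
python3 st.py
```

```text
8.2 q [-0.471  0.946  2.266  2.702  0.908 -1.574] p [ 0.5614 -0.0549  0.0472] F [-0.5 -0.2  0.8] w 0.0869
tip dir [ 0.748 -0.005 -0.664] lean 48.4 lean az -0.4 jaw [-0.031 -0.999 -0.028] jaw az -91.8
tip [ 0.5779 -0.055   0.0326]
```

{"op": "carry_out", "data": {
  "steps": [
    [[0.7,0,0.2],0.3,0],
    [[0.6,0,0],0,0.3],
    [[0,0,0],0,0.6],
    [[0,0,0],0,0.8],
    [[0,0,0],0,0.8],
    [[0,0,0],0,0.8]
  ],
  "squeeze": 5
}}

```text
time: 8.8
position: [0.5808, -0.054, 0.0558]
tool_rot: [-0.632, 0.654, -0.288, 0.3]
ft_force: [-0.2, -0.5, -0.0]
grip_width: 0.0549
```

```bash
python3 st.py
```

```text
8.8 q [-0.453  0.914  2.223  2.683  0.854 -1.531] p [ 0.5808 -0.054   0.0558] F [-0.2 -0.5 -0. ] w 0.0549
tip dir [ 0.757  0.003 -0.654] lean 49.2 lean az 0.2 jaw [-0.021 -0.999 -0.028] jaw az -91.2
tip [ 0.5974 -0.054   0.0414]
```

{"op": "carry_out", "data": {
  "steps": [
    [[0,0,0],0,0.8],
    [[0,0,0],0,0.8],
    [[0,0,0],0,0.8],
    [[0,0,0],0,0.8]
  ]
}}

```text
time: 9.2
position: [0.5795, -0.0539, 0.0547]
tool_rot: [-0.632, 0.655, -0.287, 0.3]
ft_force: [-0.4, -0.7, 0.7]
grip_width: 0.0232
```

```bash
python3 st.py
```

```text
9.2 q [-0.454  0.915  2.225  2.683  0.854 -1.53 ] p [ 0.5795 -0.0539  0.0547] F [-0.4 -0.7  0.7] w 0.0232
tip dir [ 0.755  0.003 -0.656] lean 49.0 lean az 0.2 jaw [-0.022 -0.999 -0.03 ] jaw az -91.2
tip [ 0.5961 -0.0538  0.0402]
```

The middle bay is empty: the fingers closed to 23 mm with the tips at box x≈+6 and 40 mm high. I'll back out and try the left bay.

{"op": "carry_out", "data": {
  "steps": [
    [[-2,0,0],0,0],
    [[-2,0,0],0,0],
    [[0,2.5,0],0,0],
    [[0,2.5,0],0,0],
    [[0,2,0],0,0],
    [[0,1.5,0],0,0]
  ]
}}

```text
time: 9.8
position: [0.5394, 0.0274, 0.0543]
tool_rot: [-0.628, 0.658, -0.29, 0.298]
ft_force: [-1.0, 0.6, 0.1]
grip_width: 0.0635
```

```bash
python3 st.py
```

```text
9.8 q [-0.257  0.969  2.34   2.922  1.02  -1.582] p [0.5394 0.0274 0.0543] F [-1.   0.6  0.1] w 0.0635
tip dir [ 0.756 -0.007 -0.654] lean 49.1 lean az -0.5 jaw [-0.033 -0.999 -0.028] jaw az -91.9
tip [0.556  0.0273 0.0399]
```

{"op": "carry_out", "data": {
  "steps": [
    [[0,0.4,-0.3],0.5,0],
    [[0,0,0],0,0],
    [[0,0,0],0,0],
    [[1.2,0,0],0,0],
    [[1.2,0,0],0,0],
    [[1,0,0],0,0],
    [[0.7,0,0],0,0]
  ]
}}

```text
time: 10.5
position: [0.5806, 0.0287, 0.0498]
tool_rot: [-0.63, 0.657, -0.287, 0.298]
ft_force: [-0.4, 0.1, -0.2]
grip_width: 0.0871
```

```bash
python3 st.py
```

```text
10.5 q [-0.226  0.929  2.227  2.921  0.868 -1.537] p [0.5806 0.0287 0.0498] F [-0.4  0.1 -0.2] w 0.0871
tip dir [ 0.753 -0.002 -0.658] lean 48.9 lean az -0.2 jaw [-0.028 -0.999 -0.028] jaw az -91.6
tip [0.5972 0.0286 0.0353]
```

{"op": "carry_out", "data": {
  "steps": [
    [[0,0,0],0,0.9],
    [[0,0,0],0,0.9],
    [[0,0,0],0,0.9],
    [[0,0,0],0,0.9],
    [[0,0,0],0,0.9],
    [[0,0,0],0,0.9],
    [[0,0,0],0,0.9],
    [[0,0,0],0,0.9]
  ]
}}

```text
time: 11.3
position: [0.5794, 0.0267, 0.0492]
tool_rot: [-0.63, 0.658, -0.287, 0.296]
ft_force: [0.1, 0.6, -0.3]
grip_width: 0.0313
```

```bash
python3 st.py
```

```text
11.3 q [-0.23   0.93   2.23   2.921  0.868 -1.538] p [0.5794 0.0267 0.0492] F [ 0.1  0.6 -0.3] w 0.0313
tip dir [ 0.752 -0.005 -0.659] lean 48.7 lean az -0.4 jaw [-0.031 -0.999 -0.029] jaw az -91.8
tip [0.5959 0.0266 0.0347]
```

The left bay is empty too (closed to 31 mm, with no force). Next is the right bay.

{"op": "carry_out", "data": {
  "steps": [
    [[-2,0,0.3],0,0],
    [[-2.2,0,0],0,0],
    [[0,-3,0],0,0],
    [[0,-3,0],0.3,0],
    [[0,-3,0],0,0],
    [[0,-3,0],0,0],
    [[0,-2.5,0],0.3,0],
    [[0,-2,0],0,0]
  ]
}}

```text
time: 12.1
position: [0.5356, -0.1385, 0.0522]
tool_rot: [-0.637, 0.651, -0.283, 0.3]
ft_force: [0.7, 0.7, 0.3]
grip_width: 0.0838
```

```bash
python3 st.py
```

```text
12.1 q [-0.736  0.937  2.27   2.425  0.9   -1.588] p [ 0.5356 -0.1385  0.0522] F [0.7 0.7 0.3] w 0.0838
tip dir [ 0.752  0.013 -0.659] lean 48.8 lean az 1.0 jaw [-0.009 -1.    -0.03 ] jaw az -90.5
tip [ 0.5521 -0.1382  0.0377]
```

{"op": "carry_out", "data": {
  "steps": [
    [[0,-0.6,-0.2],-0.7,0],
    [[0,0,0],0,0],
    [[1.2,0,0],0,0],
    [[1.2,0,0],0,0],
    [[1,0,0],0,0],
    [[0.8,0,0],0,0],
    [[0,0,0],0,0]
  ]
}}

```text
time: 12.8
position: [0.5781, -0.1411, 0.0492]
tool_rot: [-0.633, 0.656, -0.283, 0.299]
ft_force: [0.4, 0.4, -0.6]
grip_width: 0.0869
```

```bash
python3 st.py
```

```text
12.8 q [-0.659  0.91   2.165  2.434  0.797 -1.47 ] p [ 0.5781 -0.1411  0.0492] F [ 0.4  0.4 -0.6] w 0.0869
tip dir [ 0.75   0.006 -0.661] lean 48.6 lean az 0.5 jaw [-0.02  -0.999 -0.033] jaw az -91.2
tip [ 0.5946 -0.1409  0.0347]
```

{"op": "carry_out", "data": {
  "steps": [
    [[0.3,-0.2,0],0,0.6],
    [[0,0,0],0,0.6],
    [[0,0,0],0,0.6],
    [[0,0,0],0,0.6],
    [[0,0,0],0,0.6],
    [[0,0,0],0,0.6],
    [[0,0,0],0,0.7]
  ]
}}

```text
time: 13.5
position: [0.5798, -0.1436, 0.0484]
tool_rot: [-0.632, 0.657, -0.282, 0.297]
ft_force: [1.4, 1.9, -0.5]
grip_width: 0.0451
```

```bash
python3 st.py
```

```text
13.5 q [-0.66   0.909  2.158  2.43   0.787 -1.46 ] p [ 0.5798 -0.1436  0.0484] F [ 1.4  1.9 -0.5] w 0.0451
tip dir [ 0.748  0.005 -0.664] lean 48.4 lean az 0.4 jaw [-0.024 -0.999 -0.034] jaw az -91.4
tip [ 0.5962 -0.1435  0.0338]
```

Contact at 45 mm, so the pump head is here. I'll squeeze harder to confirm.

{"op": "carry_out", "data": {
  "steps": [
    [[0,0,0],0,0.9],
    [[0,0,0],0,0.9],
    [[0,0,0],0,0.9],
    [[0,0,0],0,0.9]
  ],
  "squeeze": 25
}}

```text
time: 13.9
position: [0.5798, -0.1436, 0.0484]
tool_rot: [-0.632, 0.657, -0.282, 0.298]
ft_force: [-0.6, -1.4, -0.1]
grip_width: 0.0443
```

```bash
python3 st.py
```

```text
13.9 q [-0.66   0.909  2.158  2.43   0.788 -1.46 ] p [ 0.5798 -0.1436  0.0484] F [-0.6 -1.4 -0.1] w 0.0443
tip dir [ 0.748  0.005 -0.663] lean 48.4 lean az 0.4 jaw [-0.024 -0.999 -0.034] jaw az -91.4
tip [ 0.5963 -0.1435  0.0339]
```

Confirmed at 44.3 mm. I'll drag it forward along the floor into the open strip, then regrip nearer its middle.

{"op": "carry_out", "data": {
  "steps": [
    [[-0.8,0,0],0,0.9],
    [[-1,0,0],0,0.9],
    [[-1,0,0],0,0.9],
    [[-1,0,0],0,0.9],
    [[-1,0,0],0,0.9],
    [[-0.7,0,0],0,0.9],
    [[0,0,0],0,0.9]
  ]
}}

```text
time: 14.6
position: [0.5196, -0.1422, 0.0485]
tool_rot: [-0.633, 0.657, -0.281, 0.298]
ft_force: [0.7, 0.2, -1.5]
grip_width: 0.0446
```

```bash
python3 st.py
python3 - <<'E'
from rig import cams
import cv2,numpy as np
c=cams.camera("top");np.savez("pics/top3.npz",**c);a=c["pixels"][...,::-1];b=cams.camera("scene")["pixels"][...,::-1]
r=lambda a:cv2.resize(a,(400,400),interpolation=cv2.INTER_CUBIC)
cv2.imwrite("pics/t3.png",np.hstack([r(a[130:230,330:430]),r(b[200:320,240:360])]))
E
```

```text
14.6 q [-0.771  0.959  2.303  2.427  0.933 -1.628] p [ 0.5196 -0.1422  0.0485] F [ 0.7  0.2 -1.5] w 0.0446
tip dir [ 0.748  0.007 -0.664] lean 48.4 lean az 0.6 jaw [-0.022 -0.999 -0.036] jaw az -91.3
tip [ 0.5361 -0.142   0.0338]
```

View pics/t3.png

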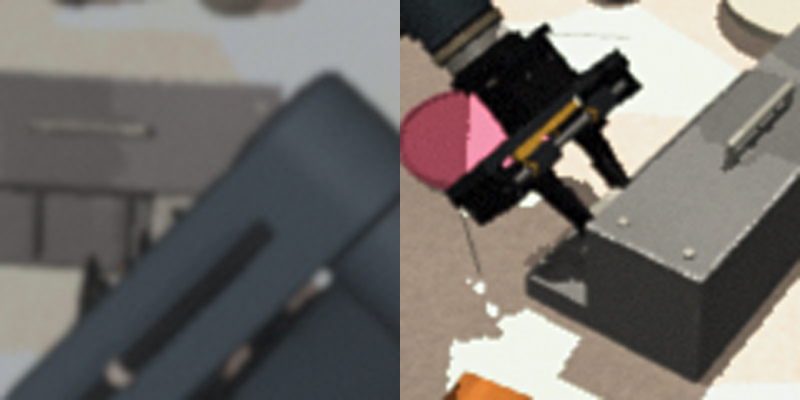

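{"op": "carry_out", "data": {
  "steps": [
    [[0,0,0],0,0.25],
    [[0,0,0],0,0.25],
    [[0,0,0],0,0.25],
    [[1,0,0],0,0.25],
    [[1,0,0],0,0.25],
    [[0.8,0,0],0,0.25],
    [[0,0,0],0,0.25]
  ]
}}

```text
time: 15.4
position: [0.5501, -0.1417, 0.049]
tool_rot: [-0.633, 0.656, -0.282, 0.298]
ft_force: [0.1, -1.0, -0.8]
grip_width: 0.0652
```

{"op": "carry_out", "data": {
  "steps": [
    [[0,0,0],0,0.9],
    [[0,0,0],0,0.9],
    [[0,0,0],0,0.9],
    [[0,0,0],0,0.9],
    [[0,0,0],0,0.9]
  ],
  "squeeze": 35
}}

```text
time: 15.9
position: [0.5499, -0.1422, 0.049]
tool_rot: [-0.633, 0.657, -0.282, 0.298]
ft_force: [1.9, 0.8, -0.6]
grip_width: 0.044
```

```bash
python3 st.py
```

```text
15.9 q [-0.71   0.928  2.23   2.432  0.859 -1.54 ] p [ 0.5499 -0.1422  0.049 ] F [ 1.9  0.8 -0.6] w 0.044
tip dir [ 0.749  0.007 -0.663] lean 48.5 lean az 0.5 jaw [-0.021 -0.999 -0.034] jaw az -91.2
tip [ 0.5664 -0.142   0.0344]
```

{"op": "carry_out", "data": {
  "steps": [
    [[0,0,0.5],0,0.9],
    [[0,0,1],0,0.9],
    [[0,0,1],0,0.9],
    [[0,0,0.5],0,0.9],
    [[-1,0,0],0,0.9],
    [[-1.2,0,0],0,0.9],
    [[-1.2,0,0],0,0.9],
    [[-1.2,0,0],0,0.9]
  ]
}}

```text
time: 16.7
position: [0.4988, -0.1404, 0.0802]
tool_rot: [-0.636, 0.657, -0.279, 0.295]
ft_force: [-0.9, -0.4, -4.9]
grip_width: 0.0445
```

```bash
python3 st.py
```

```text
16.7 q [-0.811  0.878  2.357  2.375  0.901 -1.614] p [ 0.4988 -0.1404  0.0802] F [-0.9 -0.4 -4.9] w 0.0445
tip dir [ 0.741  0.009 -0.671] lean 47.9 lean az 0.7 jaw [-0.018 -0.999 -0.033] jaw az -91.0
tip [ 0.5151 -0.1402  0.0654]
```

Holding it (about 4.5 N of weight, clear of the hood). Next I raise it, then carry it over to the turntable with yaw following the base.

{"op": "carry_out", "data": {
  "steps": [
    [[-0.8,0,1],0,0.9],
    [[0,0,2],0,0.9],
    [[0,0,3],0,0.9],
    [[0,0,3],0,0.9],
    [[1,1,3],1,0.9],
    [[1.5,2,1],2,0.9],
    [[1,3,0],2.5,0.9],
    [[0.5,3.5,0],2.5,0.9]
  ]
}}

```text
time: 17.5
position: [0.523, -0.0449, 0.2176]
tool_rot: [0.678, -0.615, 0.256, -0.31]
ft_force: [0.5, 0.7, -3.9]
grip_width: 0.0443
```

```bash
python3 st.py
```

```text
17.5 q [-0.581  0.418  2.275  1.966  0.558 -0.951] p [ 0.523  -0.0449  0.2176] F [ 0.5  0.7 -3.9] w 0.0443
tip dir [ 0.729  0.106 -0.676] lean 47.5 lean az 8.3 jaw [ 0.113 -0.993 -0.034] jaw az -83.5
tip [ 0.5391 -0.0426  0.2027]
```

{"op": "carry_out", "data": {
  "steps": [
    [[0,3.5,-0.5],2.5,0.9],
    [[0,3.5,-0.3],2.5,0.9],
    [[0,3.5,0],2.5,0.9],
    [[0,3.5,0],2.5,0.9],
    [[0,3.5,0],2.5,0.9],
    [[0,3.5,0],2.5,0.9],
    [[0,3.5,0],2.5,0.9],
    [[0,3,0],2,0.9]
  ]
}}

```text
time: 18.3
position: [0.5093, 0.2414, 0.2116]
tool_rot: [0.778, -0.485, 0.195, -0.348]
ft_force: [1.6, -0.1, -5.0]
grip_width: 0.0446
```

```bash
python3 st.py
```

```text
18.3 q [ 0.092  0.448  2.202  2.317  0.409 -1.031] p [0.5093 0.2414 0.2116] F [ 1.6 -0.1 -5. ] w 0.0446
tip dir [ 0.641  0.352 -0.682] lean 47.0 lean az 28.8 jaw [ 0.453 -0.891 -0.034] jaw az -63.0
tip [0.5234 0.2491 0.1966]
```

{"op": "carry_out", "data": {
  "steps": [
    [[0,2,-1],0,0.9],
    [[0,1.5,-2],0,0.9],
    [[0,0.5,-2.5],0,0.9],
    [[0,0,-2],0,0.9],
    [[0,0,0],0,0.9]
  ]
}}

```text
time: 18.8
position: [0.5018, 0.2857, 0.1377]
tool_rot: [0.781, -0.48, 0.194, -0.348]
ft_force: [-0.2, 0.7, -3.9]
grip_width: 0.0448
```

```bash
python3 st.py
python3 - <<'E'
from rig import cams
import cv2,numpy as np
c=cams.camera("scene");a=c["pixels"][...,::-1];np.savez("pics/s4.npz",**c)
cv2.imwrite("pics/s4.png",cv2.resize(a[120:240,290:450],(800,600),interpolation=cv2.INTER_CUBIC))
E
```

```text
18.8 q [ 0.217  0.66   2.217  2.738  0.571 -1.387] p [0.5018 0.2857 0.1377] F [-0.2  0.7 -3.9] w 0.0448
tip dir [ 0.638  0.358 -0.682] lean 47.0 lean az 29.3 jaw [ 0.463 -0.886 -0.031] jaw az -62.4
tip [0.5158 0.2936 0.1227]
```

View pics/s4.png

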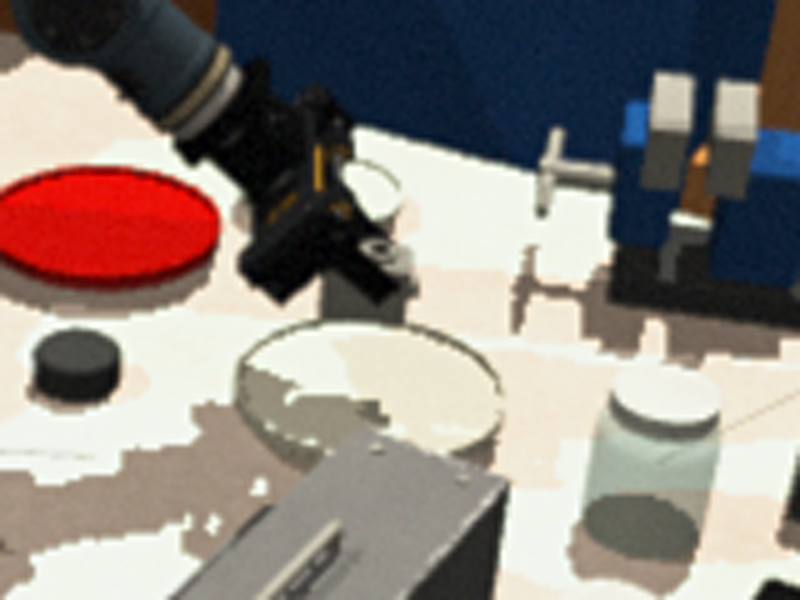

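{"op": "carry_out", "data": {
  "steps": [
    [[0.5,0,-1.5],0,0.9],
    [[0.2,0,-1.5],0,0.9],
    [[0,0,-1.3],0,0.9],
    [[0,0,-1],0,0.9],
    [[0,0,0],0,0.9]
  ]
}}

```text
time: 19.35
position: [0.5109, 0.2848, 0.0927]
tool_rot: [0.779, -0.479, 0.198, -0.354]
ft_force: [-0.3, -0.9, -4.8]
grip_width: 0.0446
```

```bash
python3 st.py
```

```text
19.35 q [ 0.208  0.794  2.215  2.798  0.709 -1.47 ] p [0.5109 0.2848 0.0927] F [-0.3 -0.9 -4.8] w 0.0446
tip dir [ 0.647  0.361 -0.671] lean 47.8 lean az 29.1 jaw [ 0.462 -0.886 -0.03 ] jaw az -62.4
tip [0.5251 0.2927 0.0779]
```

{"op": "carry_out", "data": {
  "steps": [
    [[0,0,-0.8],0,0.9],
    [[0,0,-0.5],0,0.9],
    [[0,0,-0.3],0,0.9],
    [[0,0,0],0,0.9]
  ]
}}

```text
time: 19.75
position: [0.512, 0.2848, 0.0784]
tool_rot: [0.778, -0.479, 0.2, -0.355]
ft_force: [-0.1, -0.1, -4.9]
grip_width: 0.0446
```

```bash
python3 st.py
```

```text
19.75 q [ 0.207  0.837  2.215  2.814  0.754 -1.492] p [0.512  0.2848 0.0784] F [-0.1 -0.1 -4.9] w 0.0446
tip dir [ 0.651  0.362 -0.668] lean 48.1 lean az 29.1 jaw [ 0.462 -0.886 -0.03 ] jaw az -62.5
tip [0.5263 0.2928 0.0637]
```

{"op": "carry_out", "data": {
  "steps": [
    [[0,0,-0.3],0,0.9],
    [[0,0,-0.2],0,0.9],
    [[0,0,0],0,0.9]
  ]
}}

```text
time: 20.05
position: [0.5121, 0.285, 0.0734]
tool_rot: [0.778, -0.478, 0.2, -0.356]
ft_force: [-0.5, 0.5, -4.6]
grip_width: 0.0441
```

{"op": "carry_out", "data": {
  "steps": [
    [[0,0,-0.2],0,0.9],
    [[0,0,0],0,0.9]
  ]
}}

```text
time: 20.25
position: [0.5121, 0.2851, 0.0713]
tool_rot: [0.778, -0.478, 0.2, -0.356]
ft_force: [0.6, -0.2, -5.0]
grip_width: 0.0446
```

{"op": "carry_out", "data": {
  "steps": [
    [[0,0,-0.15],0,0.9],
    [[0,0,0],0,0.9]
  ]
}}

```text
time: 20.45
position: [0.5122, 0.2851, 0.0712]
tool_rot: [0.777, -0.478, 0.201, -0.357]
ft_force: [0.4, -0.1, -5.8]
grip_width: 0.0442
```

{"op": "carry_out", "data": {
  "steps": [
    [[0,0,-0.15],0,0.9],
    [[0,0,0],0,0.9]
  ]
}}

```text
time: 20.65
position: [0.5123, 0.2852, 0.0711]
tool_rot: [0.776, -0.478, 0.202, -0.358]
ft_force: [0.3, -1.0, -3.7]
grip_width: 0.0443
```

{"op": "carry_out", "data": {
  "steps": [
    [[0,0,-0.25],0,0.9],
    [[0,0,0],0,0.9]
  ]
}}

```text
time: 20.85
position: [0.5127, 0.2853, 0.0708]
tool_rot: [0.775, -0.478, 0.203, -0.361]
ft_force: [0.2, -0.8, -3.5]
grip_width: 0.0442
```

```bash
python3 st.py;python3 - <<'E'
from rig import cams
import cv2,numpy as np
c=cams.camera("scene");a=c["pixels"][...,::-1]
cv2.imwrite("pics/s5.png",cv2.resize(a[140:230,320:440],(800,600),interpolation=cv2.INTER_CUBIC))
E
```

```text
20.85 q [ 0.207  0.867  2.219  2.828  0.8   -1.508] p [0.5127 0.2853 0.0708] F [ 0.2 -0.8 -3.5] w 0.0442
tip dir [ 0.659  0.365 -0.657] lean 48.9 lean az 29.0 jaw [ 0.461 -0.887 -0.03 ] jaw az -62.5
tip [0.5273 0.2933 0.0564]
```

View pics/s5.png

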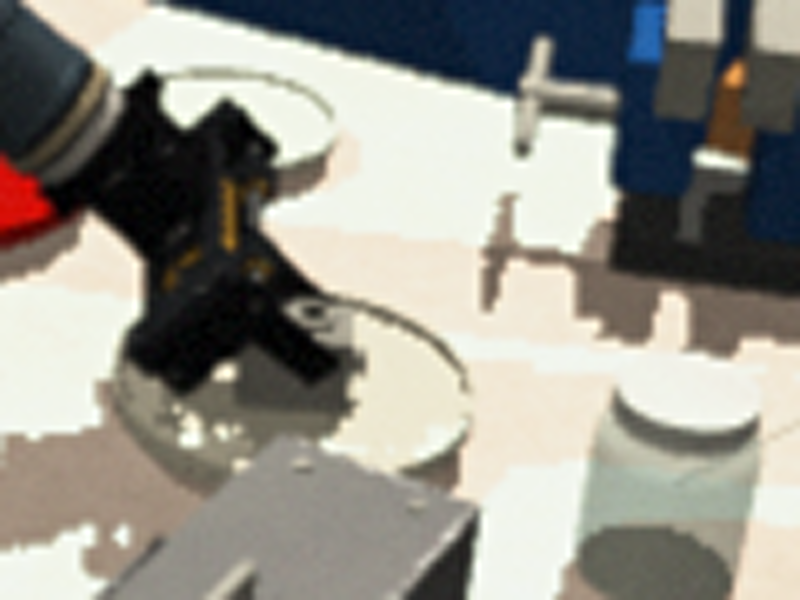

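The picture shows the block standing upright and central on the turntable, at crop (290,380). The height matches the expected 0.071. Releasing now, then backing off along the finger axis.

{"op": "carry_out", "data": {
  "steps": [
    [[0,0,0],0,0.42],
    [[0,0,0],0,0.35],
    [[0,0,0],0,0.2],
    [[0,0,0],0,0.1],
    [[0,0,0],0,0],
    [[0,0,0],0,0]
  ],
  "squeeze": 5
}}

```text
time: 21.5
position: [0.5161, 0.2865, 0.0721]
tool_rot: [0.774, -0.476, 0.205, -0.364]
ft_force: [-0.7, -0.2, 0.4]
grip_width: 0.0806
```

```bash
python3 st.py
```

```text
21.5 q [ 0.207  0.867  2.213  2.827  0.804 -1.508] p [0.5161 0.2865 0.0721] F [-0.7 -0.2  0.4] w 0.0806
tip dir [ 0.664  0.367 -0.651] lean 49.4 lean az 28.9 jaw [ 0.462 -0.886 -0.029] jaw az -62.5
tip [0.5307 0.2946 0.0577]
```

{"op": "carry_out", "data": {
  "steps": [
    [[-0.6,-0.35,1],0,0],
    [[-1,-0.6,1.5],0,0],
    [[-1,-0.6,2],0,0],
    [[-1,-0.6,2.5],0,0],
    [[-1,-0.6,2.5],0,0],
    [[0,0,2.5],0,0],
    [[0,0,2],0,0],
    [[0,0,0],0,0],
    [[0,0,0],0,0]
  ]
}}

```text
time: 22.4
position: [0.4616, 0.2559, 0.2189]
tool_rot: [0.774, -0.477, 0.205, -0.363]
ft_force: [-0.9, 0.2, -0.2]
grip_width: 0.0872
```

```bash
python3 st.py;python3 - <<'E'
from rig import cams
import cv2,numpy as np
b=cams.camera("top")["pixels"][...,::-1];a=cams.camera("scene")["pixels"][...,::-1]
r=lambda a:cv2.resize(a,(400,400),interpolation=cv2.INTER_CUBIC)
cv2.imwrite("pics/s6.png",np.hstack([r(a[120:240,325:445]),r(b[90:300,190:400])]))
E
```

```text
22.4 q [ 0.145  0.428  2.31   2.55   0.497 -1.241] p [0.4616 0.2559 0.2189] F [-0.9  0.2 -0.2] w 0.0872
tip dir [ 0.663  0.366 -0.653] lean 49.2 lean az 28.9 jaw [ 0.461 -0.887 -0.028] jaw az -62.5
tip [0.4762 0.2639 0.2045]
```

View pics/s6.png

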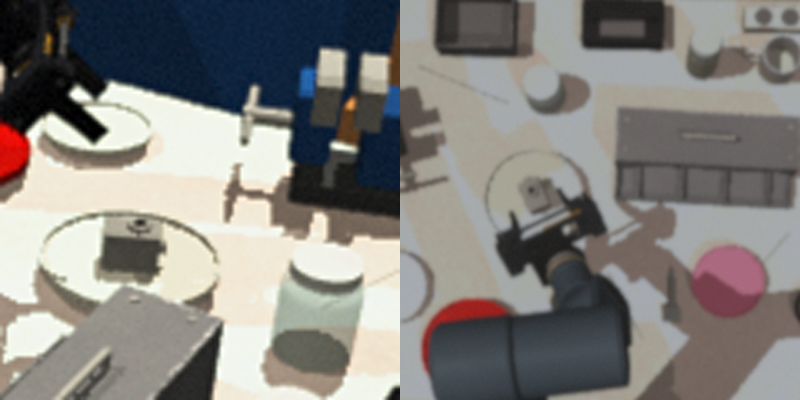

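The pump head stands flat near the middle of the large white turntable, at left crop (132,245) and right crop (540,192). The gripper is clear, and the jar and box have not moved. Handing in.

```bash
python3 -c "
from rig import robot
print(robot.hand_in())"
```

```text
the job is handed in; nothing more can be done
None
```

The pump head was in the right bay and now stands flat near the middle of the larger white turntable. I handed the job in at about 22.5 s of the 58 s allowed.

- **Getting the lean:** the moves only spin about the vertical, so I leaned the gripper to about 48° by asking for poses beyond the arm's reach.
- **Finding it:** I felt each bay by closing the fingers. They closed past 44 mm in the middle and left bays (23 and 31 mm), and stopped at 44 mm in the right bay.
- **Taking it out:** I dragged it forward along the floor, regripped it nearer its middle, raised it about 3 cm, brought it clear of the hood and lifted it out.
- **Setting down:** I lowered it in small steps until the downward motion stalled at the expected height (0.071 m), then released it.

**Last checks:**
- The gripper was open and clear, with contact forces under 1 N.
- The last picture shows the pump head upright on the turntable, with the jar and box where they were.
- The mallet was outside that picture. I never moved near it.
- The largest wrist force I read was about 6 N.

**Possible failure:** during the far reach, joint 3 read 0.218–0.219 rad against its stated limit of 0.22. I can't tell whether that counts as passing its range.

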